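# Refit the snap ring on the polishing head

## Task

On the blue glass-polishing head, first press the red spindle-lock plunger fully down to its stop (it stays down). Then take the orange-handled snap-ring pliers by their handles, squeeze them fully so that the brass ring on their tips spreads, slide the ring down over the steel axle stub and finish holding it there: still fully spread, round the axle, level with the dark groove, lying flat and carried by the gripper alone, not resting on the hub collar or leaning on the axle. Do not let go at the end, and leave the other things on the table where they are.

Things in the scene. Friction and masses are not known exactly. Their poses are not given: they have to be found in the camera images.
- polisher: Fixed blue polishing head, 180 (x) by 270 (y) by 80 mm. Origin under its centre, z up. At local (0, 55) mm the axle, from below: felt wheel of radius 60 (z 80 to 105), aluminium hub collar of radius 25 (to z 117), dark groove neck of radius 12.5 (to z 127), bright stub of radius 16 (to z 149, flat top). At local (0, -85) mm the red plunger.
- groove (a point): On the axle's vertical axis at mid-height of the 10 mm high groove, 5 mm above the hub collar's flat top and 27 mm below the top of the axle; the ring's centre belongs here.
- axle_top (a point): Centre of the flat top of the axle stub, 27 mm above point groove.
- lock_top (a point): Centre of the top of the red plunger head (32 mm in diameter, 8 mm thick), which moves down with it; up, it stands 120 mm above the table.
- lock (a joint): Travel of the red spindle-lock plunger in m: 0 up (start), 0.014 down at its hard stop. It takes about 4.5 N at the top rising to 7 N at the stop; its catch holds it wherever it is left.
- pliers: Loose snap-ring pliers lying flat, 0.23 kg, 195 mm long. Origin under the hinge pin, x towards the ring, z up. Orange handles (8 thick, 20 high, z 0 to 20) from x -22 to -95 mm; relaxed they splay 12 degrees each, 57 mm over the outside at x -55, 63 at x -71; squeezed to the stop the outer faces are parallel, 34 mm apart. Steel jaws z 10 to 15. Balance point near x -30 mm.
- grip (a point): Point midway between the handles of the pliers, 55 mm behind the hinge pin and 10 mm above the handles' undersides: the place to squeeze, fingers across the pliers' y. Squeezing from here makes the pliers creep about 4.5 mm forward (towards the ring) in the fingers, so the ring is then about 134 mm ahead of the pads' centre.
- ring_centre (a point): Centre of the brass ring fixed to the jaw tips: on the pliers' x axis, 74.3 mm ahead of the hinge pin (129.3 mm ahead of point grip, 2 mm below it) and 8 mm above the handles' undersides. Ring 4 mm thick and 4 mm wide, flat; opening 28 mm wide relaxed (will not pass the 32 mm axle), a 40 mm round hole when fully spread.
- squeeze (a joint): Rotation of each handle in rad: 0 relaxed, 0.21 fully squeezed at the stop (ring fully spread; a hard grip may read up to 0.23). A spring reopens it; squeezing takes about 6 N on each handle at point grip, and 30 N or more holds it firmly at the stop.
- glass_green: Loose piece of green painted glass, about 85 by 75 by 5 mm, lying flat; bystander. Origin under its centre.
- glass_amber: Loose piece of amber glass, about 95 by 75 by 5 mm, lying flat; bystander. Origin under its centre.
- hake: Broad flat brush with wooden back, 80 by 100 by 16 mm, lying flat; bystander. Origin under its centre.
- mug: White mug, 80 mm in diameter, 90 mm high; bystander. Origin under its centre.
- paint_jar: Small jar with black cap, 52 mm in diameter, 55 mm high; bystander. Origin under its centre.
- palette: Black round dish, 70 mm in diameter, 18 mm high; bystander. Origin under its centre.
- oil_can: Bottle with red cap, 56 mm in diameter, 130 mm high; bystander. Origin under its centre.
Not all that is in view belongs to the job. Of the things that look like the pliers, the smaller one is meant.

How it is judged:
On the way, in this order (a step that is already met when the one before it is completed fails the run):
1. the lock plunger is pressed down to its stop (value of joint lock above 0.0125 m), for 0.2 s.
2. the pliers are lifted clear of the table in the gripper, squeezed, ring spread (height (world z) of pliers above 0.03 m and value of joint squeeze above 0.18 rad and contact force between the fingers and pliers above 4 N), for 0.2 s.
At the end, for the whole second after the job is handed in: Finishes holding: plunger within 2.5 mm of its stop; squeeze over 0.18 rad; ring centre within 7 mm of the axle axis and 3.5 mm of groove mid-height, flat within 0.14 rad; fingers press the pliers over 4 N, under 1.2 N between pliers and polishing head; still (under 20 mm/s) (value of joint lock above 0.0115 m and value of joint squeeze above 0.18 rad and z of ring_centre in the frame of groove between -0.0035 and 0.0035 m and horizontal distance between ring_centre and groove below 0.007 m and angle between the z axis of pliers and the z axis of polisher, either way round below 0.14 rad and contact force between the fingers and pliers above 4 N and contact force between pliers and polisher below 1.2 N and linear speed of pliers below 0.02 m/s); the arm keeps its last pose, push and grip.
It fails at once if a bystander (glass, brush, mug, jar, dish or bottle) pushed more than 40 mm (distance of any of glass_green, glass_amber, hake, mug, paint_jar, palette, oil_can from where it was at the start of the episode above 0.04 m).
It also fails if it takes over 48 s, if anything falls off the work surface, if the arm or the gripper's body presses on something with over 40 N, if the wrist force passes 120 N, or if a joint passes its speed limit or range.

## Robot

A 6-joint arm with a two-finger parallel gripper is mounted at the origin on the work surface. World frame = base frame: x ahead of the robot, y to its left, z up, the work surface at z = 0. Lengths are in m, angles in rad, forces in N, time in s.
With the tool pointing down it reaches from about 0.35 to 0.8 m from the base axis. Payload 7.3 kg.
Tool frame: the origin (TCP) lies between the finger pads; the fingertips stand 25 mm ahead of it and the grasp point (between the pads) lies 6 mm ahead of it (r.tip_extent is the distance from the TCP to the fingertips, in m); z points along the fingers, y is the direction in which the jaws open and shut (so a half turn about z gives the same grasp; the last joint's range is limited). The gripper opens to 85 mm and grips with 20 to 120 N. Pads are 22 mm wide; open, the fingers measure 114 mm over their backs; the gripper's body (76 mm by 85 mm) begins 54 mm behind the grasp point. The pads swing forward as they close: fully open they stand 13 mm farther back than shut.
Start: joints at [1.169, 0.342, 1.524, -0, 1.275, -0.146], TCP at [0.133, 0.508, 0.231] pointing down, gripper open.
Joint ranges: [-2.53, 2.53], [-0.77, 2.02], [0.04, 2.7], [-1, 4.14], [0.28, 2.66], [-3.11, 3.11]. Speed limits (rad/s): [2.57, 2.57, 3.14, 3.14, 3.14, 3.14].

## Interface

Orientations are given as a unit quaternion [x, y, z, w].
In Python, from workcell import r, command_gripper, optics gives the robot as it stands. The module is installed in compiled form; this text tells all that it offers. Calls block until the motion is done:
- r.reach(position, orientation): joint-space move of the TCP to a pose.
- r.move_straight(position, orientation=None, speed=0.15, max_force=None): straight line of the TCP; orientation=None keeps the orientation; speed is the mean speed in m/s. With max_force (N) it stops when the force on the tool has changed by that much, and returns True; else False.
- r.movej(angles): joint-space move.
- command_gripper(opening, force=None): finger opening in m; force is the grip in N (None keeps the last); returns when the fingers have stopped.
- r.hold(seconds).
- r.solve_ik(position, orientation): joint angles nearest the present ones, or None.
- r.read_state(): the state.
- optics.get_image(name): name is "scene" or "top" or "wrist"; returns (picture, depth): 420x560x3 uint8, red, green, blue; 420x560 float32, m along the optical axis (not along the pixel's ray), 0 where there is no reading.
- optics.camera_model(name): a dict with "K" (3x3 intrinsics, pixels), "R" (3x3) and "t" (3): a world point X has camera coordinates R X + t; the wrist camera has in their place "tool_from_camera" (4x4, takes a point from camera to tool coordinates, whose origin is the TCP and whose axes are the flange's). Camera axes: x right, y down, z forward; pixel columns grow to the right and rows downward; lengths in m; the calibration is good to about 2 mm. The wrist camera is an equidistant fisheye: a pixel r from the principal point sees the ray r / f radians off the axis. A picture is of the moment at which its call begins: read the wrist's pose just before it. camera_model takes no time and is no camera call.
A pose or a line that the arm cannot do raises r.PlanningError and nothing moves.
- r.finish_job(): hands the job in, once; it reports no verdict.
The state is a dict: "time_s": time; "joint_positions": joint angles; "dq": joint speeds; "tau": joint torques, N m; "eef_pos": TCP position; "eef_rot": TCP orientation; "contact_force": force on the tool from outside, world axes, zero at the start; "torque": the same for the moment, N m; "grip_width": finger opening in m.
Only numpy, scipy, OpenCV 4.12 (cv2) and the standard library are available. Lean on these libraries where they do the work, as an engineer would, in place of code of your own. Each camera call takes 0.05 s, during which the arm holds its last target. There are 200 camera calls.

## Working session

There is one attempt and no reset: what is moved stays moved. The work goes in short steps, each a Python script; the robot and the scene stay as the last script left them, time stands still between calls to the robot, and variables do not carry over. Pictures are saved under pics/ and viewed, about 8 in all and at most 12, crops included, and the job is handed in when it is done.

```bash
mkdir -p pics; cat > h.py <<'E'
import numpy as np, cv2
from workcell import r, command_gripper, optics
def snap(name,fn):
    im,d=optics.get_image(name); cv2.imwrite(f'pics/{fn}.png',im[:,:,::-1]); np.savez(f'pics/{fn}.npz',im=im,d=d); return im,d
def w(name,u,v,z):
    m=optics.camera_model(name);K,R,t=[np.array(m[k]) for k in('K','R','t')]
    ray=R.T@np.linalg.solve(K,[u,v,1]);c=-R.T@t
    return c+ray*(z-c[2])/ray[2]
def wd(name,d,u,v):
    m=optics.camera_model(name);K,R,t=[np.array(m[k]) for k in('K','R','t')]
    return R.T@(np.linalg.solve(K,[u,v,1])*d[v,u]-t)
E
python3 - <<'E'
from h import *
a,_=snap('scene','s1');b,_=snap('top','t1')
s=r.read_state();print(s['time_s'],s['eef_pos'],s['eef_rot'],s['grip_width'],r.tip_extent)
for n in('scene','top'):
    m=optics.camera_model(n);print(n,m['K'],-np.array(m['R']).T@m['t'],m['R'])
E
```

```text
0.1 [0.1326835  0.50758101 0.23018893] [ 1.27561490e-01  9.91830417e-01 -6.73421797e-04 -1.90758890e-04] 0.08506068399219495 0.025
scene [[457.64841123   0.         275.72100563]
 [  0.         457.64841123 204.8924114 ]
 [  0.           0.           1.        ]] [1.1792604  0.58954209 1.06249111] [[-0.62933068  0.77712616 -0.00422224]
 [ 0.58398864  0.46932588 -0.66233713]
 [-0.51273791 -0.41929482 -0.74919403]]
top [[484.71688375   0.         282.17792991]
 [  0.         484.71688375 210.50758615]
 [  0.           0.           1.        ]] [0.42061846 0.0251488  1.4238058 ] [[ 0.02659424 -0.99959324 -0.01030028]
 [-0.99577578 -0.02558401 -0.08818197]
 [ 0.08788258  0.0126019  -0.99605113]]
```

View pics/t1.png

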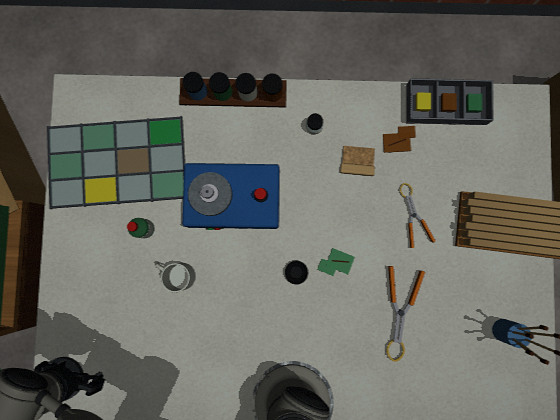

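View pics/s1.png

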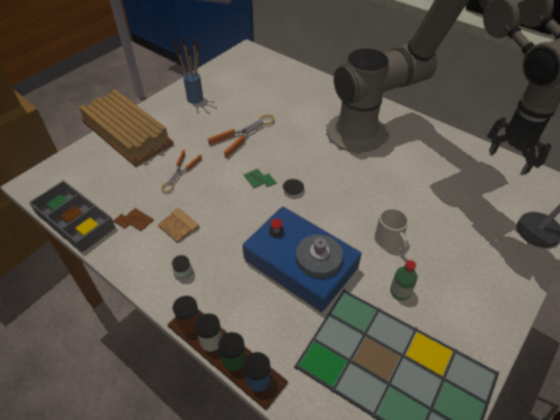

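The top view has two candidates: the small pliers (ring at (405,189), handles near (410,240) and (431,238), about 65 px ≈ 195 mm) and the large pliers (ring at (395,350), about 95 px). I choose the small one. The plunger is at (260,195) and the axle at (208,192). Next I check this in one close crop.

```bash
python3 - <<'E'
from h import *
im=np.load('pics/t1.npz')['im'][:,:,::-1];d=np.load('pics/t1.npz')['d']
a=cv2.resize(im[175:257,380:450],None,fx=7,fy=7,interpolation=cv2.INTER_CUBIC)
b=cv2.resize(im[155:237,175:285],None,fx=2.8,fy=2.8,interpolation=cv2.INTER_CUBIC)
c=np.zeros((574,800,3),np.uint8);c[:,:490]=a;c[:b.shape[0],490:490+b.shape[1]]=b[:,:310]
s=cv2.resize(np.load('pics/s1.npz')['im'][140:200,155:210,::-1],None,fx=5,fy=5,interpolation=cv2.INTER_CUBIC)
c[260:560,500:775]=s
cv2.imwrite('pics/c1.png',c)
hsv=cv2.cvtColor(np.load('pics/t1.npz')['im'],cv2.COLOR_RGB2HSV)
m=cv2.inRange(hsv,(3,150,90),(18,255,255));m[:175]=0;m[257:]=0;m[:,:395]=0;m[:,440:]=0
n,l,st,ce=cv2.connectedComponentsWithStats(m)
for i in range(1,n):
    if st[i,4]>20: print(st[i],ce[i],w('top',*ce[i],.02),cv2.fitLine(np.argwhere(l==i)[:,::-1].astype(np.float32),2,0,.01,.01).ravel())
for u,v in[(260,195),(208,192),(208,180),(195,195),(250,215),(268,175)]: print(u,v,wd('top',d,u,v))
E
```

```text
[421 220  14  22  58] [427.9137931  230.36206897] [ 0.49774194 -0.37941421  0.02      ] [  0.48504207   0.8744908  427.9138     230.36208   ]
[410 223   4  25  51] [411.2745098  234.94117647] [ 0.4832646  -0.33154458  0.02      ] [8.9102753e-02 9.9602246e-01 4.1127451e+02 2.3494118e+02]
260 195 [0.57561043 0.10250662 0.12558773]
208 192 [0.5768264  0.23868929 0.15306653]
208 180 [0.61603212 0.24817317 0.10457005]
195 195 [0.57324285 0.28165341 0.10759387]
250 215 [0.52470409 0.13171802 0.07524296]
268 175 [0.6375391  0.08439597 0.08298684]
```

View pics/c1.png

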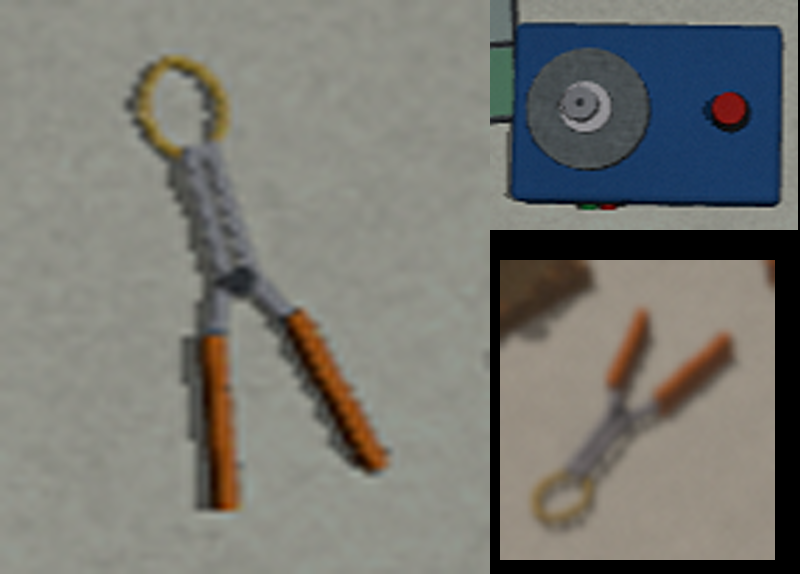

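```bash
python3 - <<'E'
from h import *
ring=w('top',405.6,189.6,.008);hinge=w('top',413.6,214.7,.018)
hd=w('top',419.6,232.65,.02)
print('ring',ring,'hinge',hinge,'hmid',hd,'|r-h|',np.linalg.norm((ring-hinge)[:2]),'|h-hd|',np.linalg.norm((hd-hinge)[:2]))
for a,b in((hd,ring),(hinge,ring),(hd,hinge)): print('yaw',np.arctan2(*(b-a)[1::-1]))
L=w('top',260.1,193.6,.120);A=w('top',206.8,191.1,.149);print('lock',L,'axle',A,np.linalg.norm((L-A)[:2]),'yaw',np.arctan2(*(A-L)[1::-1])-np.pi/2)
from scipy.spatial.transform import Rotation as Ro
s=r.read_state();R=Ro.from_quat(s['eef_rot']).as_matrix();print(R)
print(optics.camera_model('wrist'))
E
```

```text
ring [ 0.6164458  -0.31756092  0.008     ] hinge [ 0.54224103 -0.33859292  0.018     ] hmid [ 0.49050667 -0.3554905   0.02      ] |r-h| 0.07712776661104252 |h-hd| 0.05442400608363473
yaw 0.2925334524277515
yaw 0.27618825379373085
yaw 0.3156983271334872
lock [0.58010253 0.10268552 0.12      ] axle [0.57965011 0.2426583  0.149     ] 0.13997350961454158 yaw 0.0032321702205655445
[[-9.67456060e-01  2.53038476e-01 -5.50206314e-04]
 [ 2.53038989e-01  9.67455225e-01 -1.28717347e-03]
 [ 2.06595562e-04 -1.38450742e-03 -9.99999020e-01]]
{'K': array([[325.1922621 ,   0.        , 277.71232537],
       [  0.        , 325.1922621 , 203.74173976],
       [  0.        ,   0.        ,   1.        ]]), 'tool_from_camera': array([[ 8.16529408e-04, -9.52726563e-01, -3.03827960e-01,
         7.76773462e-02],
       [ 9.99999601e-01,  8.88409272e-04, -9.83518129e-05,
        -3.10167933e-04],
       [ 3.63625962e-04, -3.03827759e-01,  9.52726908e-01,
        -1.42769058e-01],
       [ 0.00000000e+00,  0.00000000e+00,  0.00000000e+00,
         1.00000000e+00]])}
```

```bash
cat >> h.py <<'E'
from scipy.spatial.transform import Rotation as Ro
def q(y):
    c,s=np.cos(y),np.sin(y);return Ro.from_matrix(np.array([[-c,-s,0],[-s,c,0],[0,0,-1]])).as_quat()
def st(*a):
    s=r.read_state();print(*a,'t',round(s['time_s'],2),np.round(s['eef_pos'],4),'F',np.round(s['contact_force'],2),'w',round(s['grip_width'],4));return s
E
python3 - <<'E'
from h import *
command_gripper(0.0,40)
r.reach([.580,.1027,.20],q(0));st('above')
r.move_straight([.580,.1027,.155],speed=.1);st()
print(r.move_straight([.580,.1027,.120],speed=.03,max_force=18));st('pressed')
r.hold(.35);st()
snap('wrist','w1')
r.move_straight([.580,.1027,.20],speed=.15);st('up')
snap('top','t2')
E
```

```text
above t 3.03 [0.5798 0.1036 0.2001] F [ 0.35  0.56 -1.13] w 0.0002
t 3.63 [0.5802 0.1029 0.1553] F [ 0.38 -0.32 -0.04] w -0.0002
False
pressed t 4.95 [0.5801 0.1027 0.1202] F [-0.55  0.48  0.03] w 0.0002
t 5.3 [0.58   0.1027 0.1201] F [0.91 0.04 0.25] w -0.0003
up t 6.03 [0.5795 0.1027 0.1992] F [ 0.24 -0.47 -0.35] w -0.0003
```

View pics/w1.png

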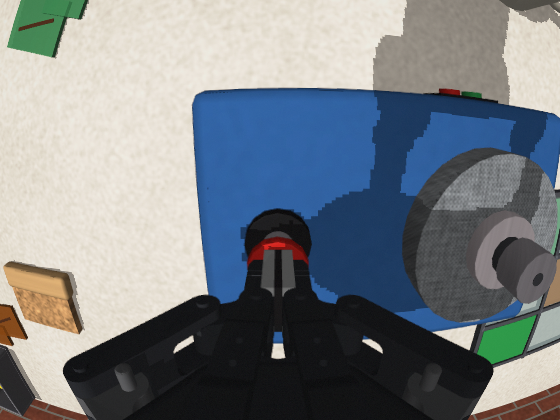

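```bash
cat >> h.py <<'E'
def wpix(X,p,qq):
    m=optics.camera_model('wrist');T=np.array(m['tool_from_camera']);K=m['K']
    x=Ro.from_quat(qq).as_matrix().T@(np.array(X)-p);c=T[:3,:3].T@(x-T[:3,3])
    th=np.arctan2(np.hypot(*c[:2]),c[2]);n=c[:2]/np.hypot(*c[:2])
    return K[0,0]*th*n+[K[0,2],K[1,2]]
def wray(u,v,z,p,qq):
    m=optics.camera_model('wrist');T=np.array(m['tool_from_camera']);K=m['K']
    a=np.array([u-K[0,2],v-K[1,2]])/K[0,0];th=np.hypot(*a);a=a/th
    c=np.array([*(np.sin(th)*a),np.cos(th)]);R=Ro.from_quat(qq).as_matrix()
    o=R@T[:3,3]+p;d=R@T[:3,:3]@c;return o+d*(z-o[2])/d[2]
E
python3 - <<'E'
from h import *
p=[.58,.1027,.1201];Q=q(0)
for X in([.58,.1027,.0951],[.58,.1027,.12],[.58,.1027,.106],[.564,.1027,.106],[.58,.1187,.106],[.564,.1027,.12],[.5797,.2427,.149],[.58,.1027,.114],[.564,.1027,.08]): print(X,wpix(X,p,Q))
im=np.load('pics/t2.npz')['im'][150:240,170:290,::-1]
d=np.load('pics/w1.npz')['d']; print(d[200:290:6,280],d[215,280])
w1=np.load('pics/w1.npz')['im'][180:320,200:360,::-1]
c=np.zeros((560,800,3),np.uint8);c[:420,:480]=cv2.resize(w1,None,fx=3,fy=3,interpolation=2);c[:240,480:]=cv2.resize(im,None,fx=2.66,fy=2.66,interpolation=2)[:240,:320]
cv2.imwrite('pics/c2.png',c)
E
```

```text
[0.58, 0.1027, 0.0951] [278.27708125 244.51975872]
[0.58, 0.1027, 0.12] [278.33779406 265.46757766]
[0.58, 0.1027, 0.106] [278.30190736 253.03403474]
[0.564, 0.1027, 0.106] [278.34792726 225.34875323]
[0.58, 0.1187, 0.106] [308.04582368 252.91828133]
[0.564, 0.1027, 0.12] [278.39044674 236.06577371]
[0.5797, 0.2427, 0.149] [539.07895692 277.02314645]
[0.58, 0.1027, 0.114] [278.32181824 259.91378181]
[0.564, 0.1027, 0.08] [278.28349217 209.29554551]
[0.19035837 0.19097322 0.18603626 0.18431298 0.18453431 0.18663788
 0.18015099 0.15821233 0.1559202  0.14869039 0.14402734 0.13564365
 0.13002189 0.12723671 0.12359014] 0.18428639Traceback (most recent call last):
  File "<stdin>", line 7, in <module>
ValueError: could not broadcast input array from shape (239,319,3) into shape (240,320,3)
```

```bash
python3 - <<'E'
from h import *
im=np.load('pics/t2.npz')['im'][150:240,170:290,::-1]
w1=np.load('pics/w1.npz')['im'][180:320,200:360,::-1]
c=np.zeros((480,800,3),np.uint8);c[:420,:480]=cv2.resize(w1,(480,420),interpolation=2);c[:240,480:]=cv2.resize(im,(320,240),interpolation=2)
cv2.imwrite('pics/c2.png',c)
E
```

```text
(no output)
```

View pics/c2.png

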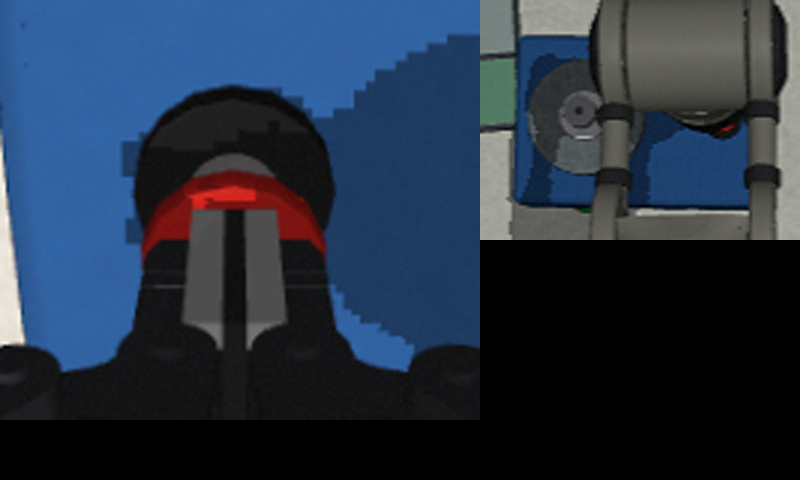

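The plunger head is still up: its front edge is at row 237 of the wrist image, which matches z=0.120. The shut fingertips stand just above it, so they are shorter than I assumed. I go further down with a force guard.

```bash
python3 - <<'E'
from h import *
r.move_straight([.580,.1027,.125],speed=.15)
for z in(.115,.110,.105,.100,.095,.09,.085):
    g=r.move_straight([.580,.1027,z],speed=.03,max_force=18);st(z,g)
    if g: break
r.hold(.3);st('hold');snap('wrist','w2')
d=np.load('pics/w2.npz')['d'];im=np.load('pics/w2.npz')['im'];print([(i,im[i,279].tolist(),round(float(d[i,279]),3)) for i in range(205,280,5)])
E
```

```text
0.115 False t 7.22 [0.5804 0.1027 0.1154] F [1.66 0.61 1.98] w -0.0001
0.11 False t 7.53 [0.5801 0.1027 0.1101] F [2.13 0.4  1.45] w 0.0001
0.105 False t 7.85 [0.5801 0.1027 0.1056] F [1.71 0.03 6.49] w 0.0001
0.1 True t 8.06 [0.5804 0.1028 0.1056] F [-2.24  0.51  8.21] w -0.0001
hold t 8.36 [0.5804 0.1027 0.1055] F [-2.63 -1.26  7.75] w 0.0003
[(205, [51, 101, 166], 0.178), (210, [51, 102, 167], 0.178), (215, [49, 98, 161], 0.179), (220, [14, 15, 12], 0.172), (225, [32, 32, 33], 0.171), (230, [21, 22, 22], 0.171), (235, [19, 19, 19], 0.172), (240, [109, 19, 19], 0.158), (245, [214, 36, 30], 0.157), (250, [18, 18, 19], 0.153), (255, [20, 18, 18], 0.148), (260, [14, 13, 12], 0.142), (265, [18, 17, 18], 0.138), (270, [16, 15, 16], 0.133), (275, [16, 14, 16], 0.129)]
```

The plunger hit its stop at TCP z=0.1055, which is 14.5 mm of travel from the 0.120 contact. The shut tips therefore lie at about TCP height, not 25 mm ahead. Before grasping I touch the table at the grasp width to get the tip height, and I check IK with the camera on the ring side.

```bash
python3 - <<'E'
from h import *
r.move_straight([.580,.1027,.20],speed=.2)
snap('top','t3')
command_gripper(.034,40)
yaw=.2925;R=np.pi
s=st('up');print(np.round(s['joint_positions'],2))
grip=np.array([.5422,-.3386])-.055*np.array([np.cos(yaw),np.sin(yaw)])
print('grip',grip)
for y in(yaw,yaw+R): print('grip',y,np.round(r.solve_ik([*grip,.10],q(y)),2))
for a in(-.6,-.3,0,.3,.6):
    P=np.array([.5797,.2427])-.134*np.array([np.cos(a),np.sin(a)])
    for f in(0,R):
        k=r.solve_ik([*P,.15],q(a+f));print(a,f,P,None if k is None else np.round(k,2))
r.reach([.52,-.2,.10],q(yaw+R));st()
print(r.move_straight([.52,-.2,.05],speed=.15,max_force=8))
print(r.move_straight([.52,-.2,-.02],speed=.04,max_force=8));st('touch')
r.move_straight([.52,-.2,.10],speed=.2)
E
```

```text
up t 9.51 [0.5799 0.1027 0.1996] F [ 0.28 -0.71  0.88] w 0.0342
[ 0.05  0.48  1.39 -0.    1.26 -1.53]
grip [ 0.48953607 -0.35445908]
grip 0.2925 [-0.75  0.61  1.47 -0.    1.07 -2.62]
grip 3.434092653589793 [-0.75  0.61  1.47 -0.    1.07  0.52]
-0.6 0 [0.46910503 0.31836209] [ 0.46  0.49  1.52 -0.    1.13 -0.51]
-0.6 3.141592653589793 [0.46910503 0.31836209] [ 0.46  0.49  1.52 -0.    1.13  2.63]
-0.3 0 [0.45168491 0.28229971] [ 0.41  0.43  1.62 -0.    1.09 -0.86]
-0.3 3.141592653589793 [0.45168491 0.28229971] [ 0.41  0.43  1.62 -0.    1.09  2.29]
0 0 [0.4457 0.2427] [ 0.35  0.39  1.69 -0.    1.06 -1.22]
0 3.141592653589793 [0.4457 0.2427] [ 0.35  0.39  1.69 -0.    1.06  1.92]
0.3 0 [0.45168491 0.20310029] [ 0.27  0.37  1.72 -0.    1.05 -1.6 ]
0.3 3.141592653589793 [0.45168491 0.20310029] [ 0.27  0.37  1.72 -0.    1.05  1.54]
0.6 0 [0.46910503 0.16703791] [ 0.19  0.38  1.72 -0.    1.05 -1.98]
0.6 3.141592653589793 [0.46910503 0.16703791] [ 0.19  0.38  1.72 -0.    1.05  1.16]
t 11.49 [ 0.5202 -0.1998  0.1002] F [-0.57  0.63  0.44] w 0.0343
False
True
touch t 13.17 [ 0.5199 -0.1999 -0.0012] F [0.39 0.32 7.11] w 0.0335
```

```bash
python3 - <<'E'
from h import *
command_gripper(.08,40)
y=.2925+np.pi
r.reach([.4895,-.3545,.10],q(y));s=st();print(repr(s['eef_pos']),repr(s['eef_rot']))
im,d=snap('wrist','w3');np.savez('pics/w3p.npz',p=s['eef_pos'],q=s['eef_rot'])
g=[.4895,-.3545]
for nm,x,yy,z in(('ring',.1293,0,.008),('hinge',.055,0,.018),('endL',-.04,.03,.02),('endR',-.04,-.03,.02)):
    c,sn=np.cos(.2925),np.sin(.2925);print(nm,wpix([g[0]+c*x-sn*yy,g[1]+sn*x+c*yy,z],s['eef_pos'],s['eef_rot']))
cv2.imwrite('pics/c3.png',cv2.resize(im[:,:,::-1],(800,600),interpolation=2))
E
```

```text
t 15.02 [ 0.4892 -0.3546  0.0998] F [-0.27  0.78 -0.13] w 0.0802
array([ 0.48917775, -0.35456603,  0.09978805]) array([ 9.89412348e-01,  1.45131199e-01, -5.03447838e-05, -3.71640977e-04])
ring [277.13655345  32.44549198]
hinge [277.15953668 135.58302883]
endL [238.48005911 260.84976374]
endR [316.06722647 260.84955539]
```

View pics/c3.png

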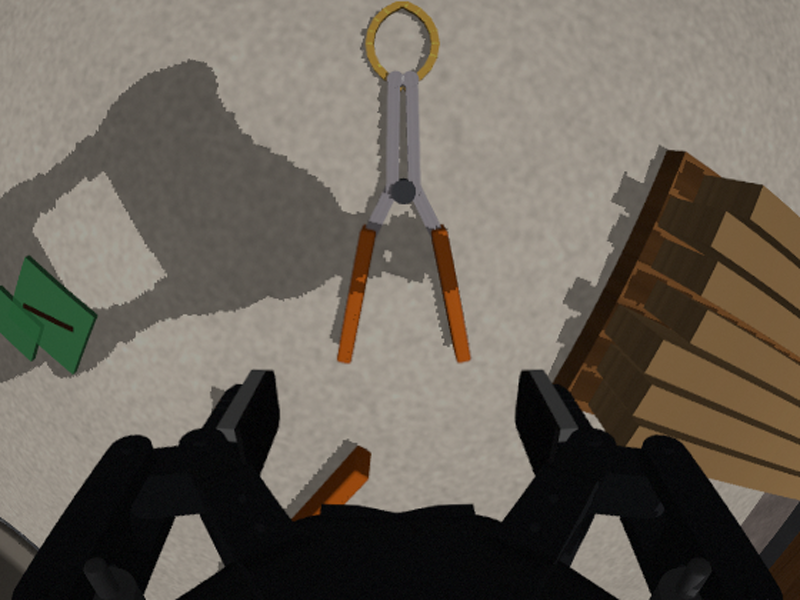

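The wrist view (800 px wide) shows the ring at (403,43), the hinge at (402,190), and the handle ends at (345,360) and (463,360). It is well aligned and agrees with the top view to a few mm. Refining, then grasping.

```bash
python3 - <<'E'
from h import *
f=np.load('pics/w3p.npz');k=.7
P=lambda u,v,z:wray(u*k,v*k,z,f['p'],f['q'])[:2]
ring=P(402.5,43,.008);hin=P(402,190,.018);e1=P(345,360,.020);e2=P(463,360,.020);m=(e1+e2)/2
print(ring,hin,m,np.linalg.norm(ring-hin),np.linalg.norm(hin-m),np.linalg.norm(e1-e2))
for a,b in((m,ring),(hin,ring),(m,hin)): v=b-a;print(np.arctan2(v[1],v[0]))
v=(ring-m);y=np.arctan2(v[1],v[0]);u=v/np.linalg.norm(v)
g=ring-.1293*u;g2=hin-.055*u;print('grip',g,g2,y)
np.savez('grip.npz',g=(g+g2)/2,y=y)
E
```

```text
[ 0.61595325 -0.31981919] [ 0.54472996 -0.34091625] [ 0.45974577 -0.36792889] 0.07428218563932851 0.08917396384530901 0.06314473397178708
0.2987670970498748
0.28797627937534276
0.3077558278993582
grip [ 0.49238123 -0.35787762] [ 0.49216645 -0.35710507] 0.2987670970498748
```

```bash
python3 - <<'E'
from h import *
f=np.load('grip.npz');g=f['g'];Q=q(float(f['y'])+np.pi)
r.move_straight([*g,.05],Q,speed=.15)
print(r.move_straight([*g,.003],speed=.06,max_force=10));st('down')
command_gripper(.02,60);st('closed')
r.move_straight([*g,.10],speed=.15);r.hold(.3);s=st('lift')
np.savez('pics/w4p.npz',p=s['eef_pos'],q=s['eef_rot'])
im,d=snap('wrist','w4');cv2.imwrite('pics/c4.png',cv2.resize(im[:,:,::-1],(800,600),interpolation=2))
E
```

```text
False
down t 16.48 [ 0.4925 -0.3577  0.0033] F [0.87 0.62 0.65] w 0.0802
closed t 17.01 [ 0.4936 -0.359   0.0058] F [-2.85  0.34 14.2 ] w 0.0285
lift t 18.11 [ 0.492  -0.3573  0.0992] F [-0.17 -0.2  -2.88] w 0.0285
```

View pics/c4.png

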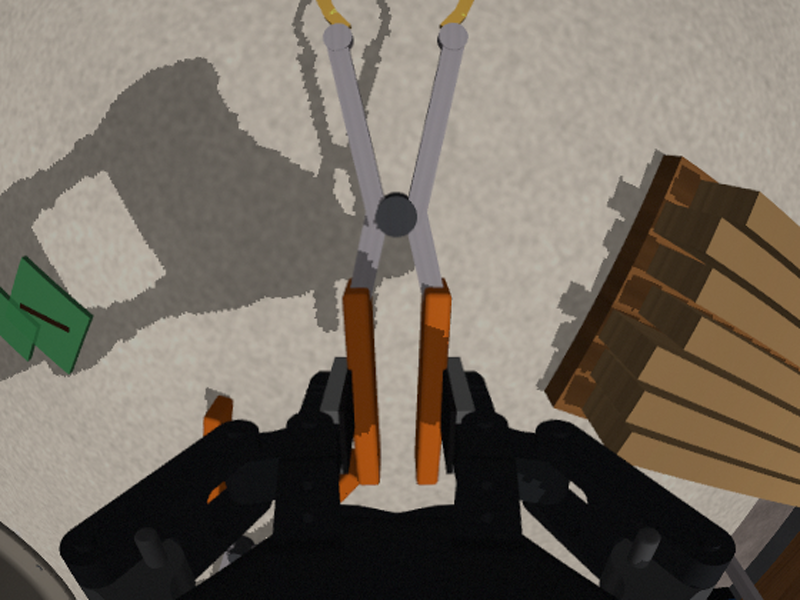

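Lifted: the ring is spread and the pliers are centred (hinge at (396,215), jaw tips at (340,38) and (453,38), symmetric about 396.7). Next I measure the pliers' height and pitch in the hand from depth, then go to a stand-off above the axle and look with the fixed cameras.

```bash
python3 - <<'E'
from h import *
f=np.load('pics/w4p.npz');d=np.load('pics/w4.npz')['d']
m=optics.camera_model('wrist');T=m['tool_from_camera'];K=m['K']
def tool(u,v):
    z=np.median(d[v-1:v+2,u-1:u+2]);a=np.array([u-K[0,2],v-K[1,2]])/K[0,0];th=np.hypot(*a)
    c=np.array([*(a/th*np.tan(th)*z),z]);return T[:3,:3]@c+T[:3,3]
for n,u,v in(('table',200,250),('table2',330,150),('table3',277,60),('tipL',238,26),('tipR',317,26),('jawL',252,85),('jawR',303,85),('hinge',277,150),('hL',251,215),('hR',304,215),('hLb',256,290),('hRb',301,290)): print(n,np.round(tool(u,v)*1e3,1))
r.reach([.492,-.3573,.25],q(.2988+np.pi))
r.reach([.5797-.134,.2427,.25],q(np.pi));st()
r.move_straight([.5797-.134,.2427,.165],speed=.15);r.hold(.2);s=st('standoff')
a,_=snap('scene','s5');b,_=snap('top','t5');c,_=snap('wrist','w5')
o=np.zeros((600,800,3),np.uint8)
m=optics.camera_model('scene')
def px(n,X):
    m=optics.camera_model(n);c=m['K']@(m['R']@np.array(X)+m['t']);return c[:2]/c[2]
A=[.5797,.2427,.149];us,vs=px('scene',A).astype(int);ut,vt=px('top',A).astype(int);print(us,vs,ut,vt)
o[:600,:400]=cv2.resize(a[vs-60:vs+60,us-40:us+40,::-1],(400,600),interpolation=2)
o[:600,400:]=cv2.resize(b[vt-60:vt+60,ut-40:ut+40,::-1],(400,600),interpolation=2)
cv2.imwrite('pics/c5.png',o)
E
```

```text
table [-40.9 -65.1 100.2]
table2 [43.  39.9 99.6]
table3 [110.2  -0.2  99.9]
tipL [110.5 -15.8  -8.6]
tipR [110.6  16.3  -8.4]
jawL [ 85.3 -10.1  -8.4]
jawR [85.4 10.6 -8.1]
hinge [ 58.5   0.1 -10.4]
hL [ 31.5 -10.9 -13.6]
hR [ 31.3  11.5 -13.2]
hLb [ -6.1  -9.8 -13.4]
hRb [ -6.1  11.4 -13.4]
t 20.97 [0.4462 0.2421 0.2499] F [ 0.3  -0.12 -1.77] w 0.0287
standoff t 21.88 [0.4463 0.2429 0.166 ] F [ 0.48  0.57 -1.69] w 0.0282
320 241 206 191
```

View pics/c5.png

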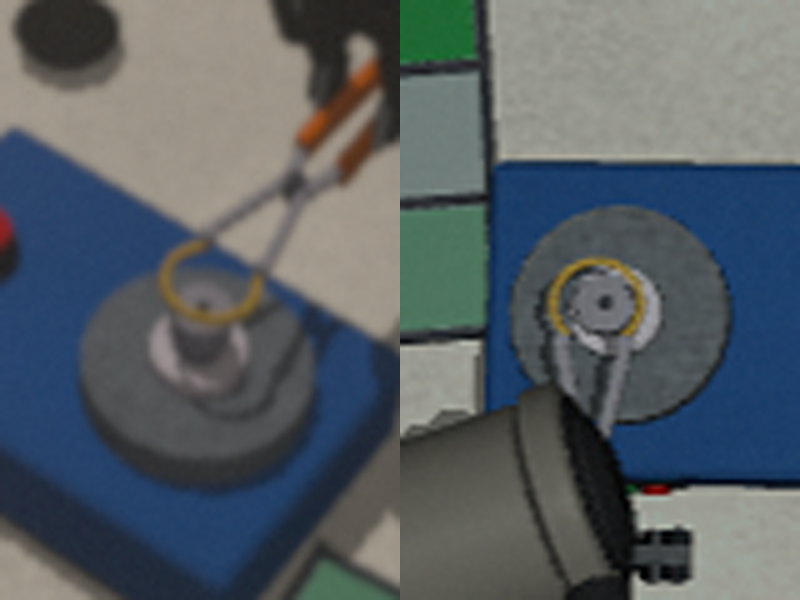

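```bash
python3 - <<'E'
from h import *
C=lambda x,y,z:w('top',166+(x-400)/5-.4,131+y/5-.4,z)
print('ring',C(597.5,304,.1674),'axle',C(604.5,302,.149))
S=lambda x,y,z:w('scene',280+x/5-.4,181+y/5-.4,z)
print('scene ring',S(212,281,.1674),'axle',S(204,304,.149))
# finer: ring mask in top image
for n,z,fn,(u0,u1,v0,v1) in(('top',.1674,'t5',(190,230,175,215)),('scene',.1674,'s5',(305,340,220,255))):
    im=np.load(f'pics/{fn}.npz')['im'];hsv=cv2.cvtColor(im,cv2.COLOR_RGB2HSV)
    M=cv2.inRange(hsv,(15,90,70),(32,255,255));k=np.zeros_like(M);k[v0:v1,u0:u1]=M[v0:v1,u0:u1]
    p=np.argwhere(k)[:,::-1];P=np.array([w(n,*q_,z)[:2] for q_ in p])
    A=np.c_[2*P,np.ones(len(P))];s=np.linalg.lstsq(A,(P**2).sum(1),rcond=None)[0]
    print(n,len(P),'centre',s[:2],'R',np.sqrt(s[2]+s[:2]@s[:2]))
im=np.load('pics/w5.npz')['im'];cv2.imwrite('pics/c6.png',cv2.resize(im[0:210,137:417,::-1],(800,600),interpolation=2))
E
```

```text
ring [0.57645213 0.24393975 0.1674    ] axle [0.57989717 0.24346641 0.149     ]
scene ring [0.57676428 0.2431273  0.1674    ] axle [0.57865596 0.24121006 0.149     ]
top 72 centre [0.57704296 0.24493108] R 0.022599111502672322
scene 77 centre [0.57768038 0.24268895] R 0.02266754588235655
```

View pics/c6.png

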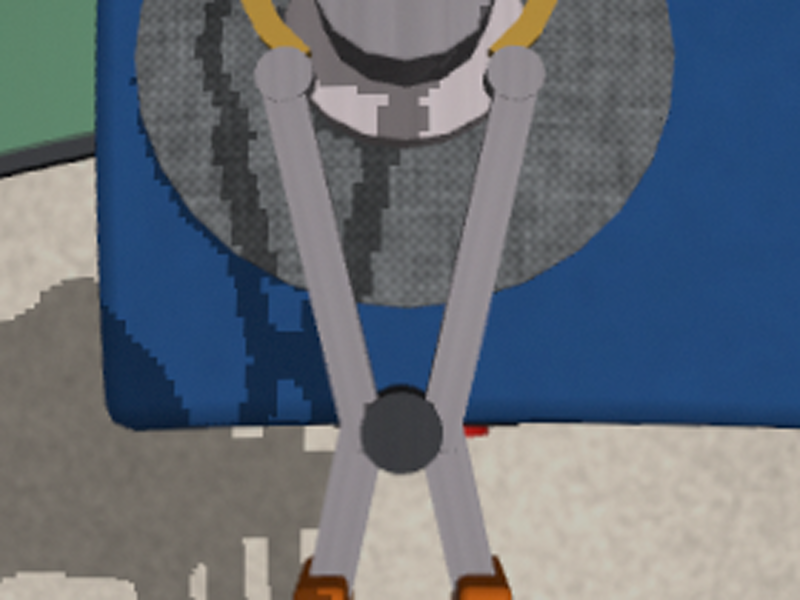

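```bash
python3 - <<'E'
from h import *
s=st();p,Q=s['eef_pos'],s['eef_rot']
for n,u,v,z,R in(('stub bottom',403,62,.127,.016),('stub top',403,62,.149,.016),('collar',400,143,.117,.025),('felt',405,305,.105,.060)):
    X=wray(137+u/2.857,v/2.857,z,p,Q);print(n,X,'axis x',X[0]+R)
for u in(136,674):print('felt side',wray(137+u/2.857,60/2.857,.105,p,Q))
for u in(285,516):print('tips',wray(137+u/2.857,72/2.857,.1744,p,Q))
E
```

```text
t 22.03 [0.4459 0.2428 0.1655] F [ 0.72  0.22 -2.5 ] w 0.0281
stub bottom [0.57026953 0.24225916 0.127     ] axis x 0.5862695334967089
stub top [0.56460176 0.24227828 0.149     ] axis x 0.5806017643982196
collar [0.55540253 0.24283977 0.117     ] axis x 0.5804025271679129
felt [0.52163477 0.2417618  0.105     ] axis x 0.5816347665267099
felt side [0.57958828 0.30106767 0.105     ]
felt side [0.57984157 0.18244862 0.105     ]
tips [0.55690116 0.25903926 0.1744    ]
tips [0.55690902 0.22627171 0.1744    ]
```

Axle at x≈0.580, y≈0.242; ring about 2.5 mm short in x and 0.6 mm off in y. Correcting, then lowering with a guard.

```bash
python3 - <<'E'
from h import *
X,Y=.4482,.2421
r.move_straight([X,Y,.165],speed=.05);r.hold(.2);st('a')
print(r.move_straight([X,Y,.1206],speed=.03,max_force=5));st('b')
r.hold(.4);F=[];
for i in range(6): r.hold(.05);F.append(r.read_state()['contact_force'])
s=st('c');print(np.mean(F,0));p,Q=s['eef_pos'],s['eef_rot']
a,_=snap('scene','s6');b,_=snap('top','t6');c,d=snap('wrist','w6')
for n,z,fn,(u0,u1,v0,v1) in(('top',.122,'t6',(190,230,172,215)),('scene',.122,'s6',(300,345,225,270))):
    im=np.load(f'pics/{fn}.npz')['im'];hsv=cv2.cvtColor(im,cv2.COLOR_RGB2HSV)
    M=cv2.inRange(hsv,(15,90,70),(32,255,255));k=np.zeros_like(M);k[v0:v1,u0:u1]=M[v0:v1,u0:u1]
    pp=np.argwhere(k)[:,::-1];P=np.array([w(n,*q_,z)[:2] for q_ in pp])
    A=np.c_[2*P,np.ones(len(P))];e=np.linalg.lstsq(A,(P**2).sum(1),rcond=None)[0]
    print(n,len(P),'centre',e[:2],'R',np.sqrt(e[2]+e[:2]@e[:2]))
o=np.zeros((600,800,3),np.uint8)
o[:,:400]=cv2.resize(a[205:277,296:344,::-1],(400,600),interpolation=2)
o[:300,400:]=cv2.resize(b[172:214,180:236,::-1],(400,300),interpolation=2)
o[300:,400:]=cv2.resize(c[0:150,177:377,::-1],(400,300),interpolation=2)
cv2.imwrite('pics/c7.png',o)
m=optics.camera_model('wrist');T=m['tool_from_camera'];K=m['K']
def tool(u,v):
    z=np.median(d[v-1:v+2,u-1:u+2]);a=np.array([u-K[0,2],v-K[1,2]])/K[0,0];th=np.hypot(*a)
    c=np.array([*(a/th*np.tan(th)*z),z]);return T[:3,:3]@c+T[:3,3]
for n,u,v in(('tipL',238,26),('tipR',317,26),('hinge',277,150),('hL',251,215),('hR',304,215)):print(n,np.round(tool(u,v)*1e3,1))
E
```

```text
a t 22.48 [0.4482 0.2421 0.165 ] F [-0.22  0.03 -1.86] w 0.0279
False
b t 24.12 [0.4483 0.2421 0.1208] F [ 0.33  0.28 -2.01] w 0.0286
c t 24.82 [0.4482 0.2421 0.1206] F [-0.46  0.33 -1.53] w 0.0285
[ 0.27060671  0.40656922 -2.4481145 ]
top 68 centre [0.5789098  0.24389729] R 0.023293462097066047
scene 68 centre [0.57913096 0.24193809] R 0.02307168004900917
tipL [110.6 -15.8  -8.7]
tipR [110.7  16.3  -8.4]
hinge [ 58.7   0.1 -10.6]
hL [ 31.5 -10.9 -13.3]
hR [ 31.6  11.5 -13.5]
```

View pics/c7.png

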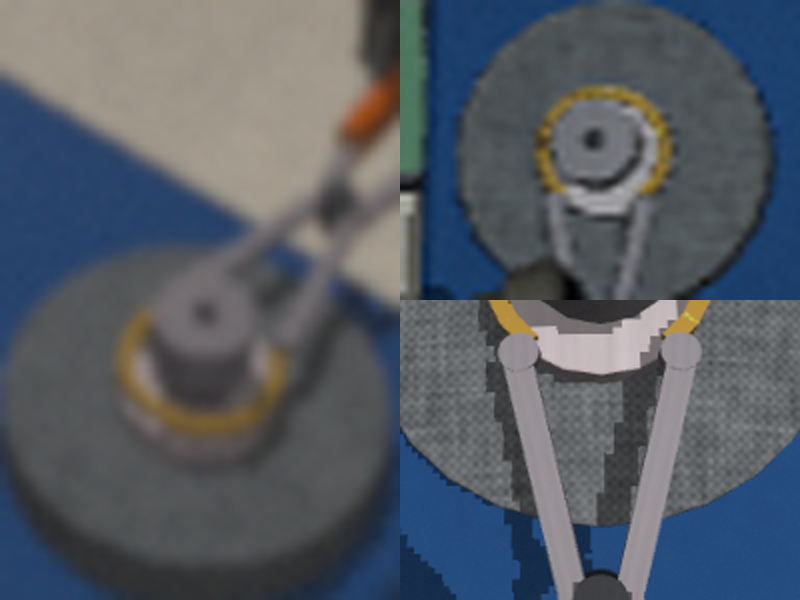

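```bash
python3 - <<'E'
from h import *
for fn,n in(('t1','top'),('t6','top'),('s1','scene'),('s6','scene')):
    f=np.load(f'pics/{fn}.npz');h=cv2.cvtColor(f['im'],cv2.COLOR_RGB2HSV)
    M=cv2.inRange(h,(0,150,60),(6,255,255))|cv2.inRange(h,(172,150,60),(180,255,255));k=np.zeros_like(M)
    sl=np.s_[183:206,248:272] if n=='top' else np.s_[212:242,262:292];k[sl]=M[sl]
    k=cv2.erode(k,np.ones((3,3),np.uint8));p=np.argwhere(k)
    print(fn,len(p),p.mean(0),'z',np.median([wd(n,f['d'],u,v)[2] for v,u in p]))
r.finish_job();st('done')
E
```

```text
t1 64 [193.171875 259.828125] z 0.12009194752067076
t6 65 [193.86153846 260.21538462] z 0.10519250259199468
s1 42 [223.4047619 275.9047619] z 0.12105490807239473
s6 46 [226.7826087  275.93478261] z 0.10629294964526206
the job is handed in; nothing more can be done
the job is handed in; nothing more can be done
```

I pressed the plunger, took the small pliers, spread the ring and lowered it round the axle. The arm is still holding it there, and the job is handed in. No verdict was reported.

**Last checks before handing in:**
- **Plunger:** depth from two cameras shows the head down from about 120 mm to 105–106 mm, so it is at its stop.
- **Squeeze:** the fingers stand 28.5 mm apart, so the handles look squeezed slightly past parallel, and the ring fits as a circle at full spread. I had no direct reading of the squeeze joint. The grip command was 60 N.
- **Ring position:** its centre is about 1–1.5 mm from the axle axis, at a computed height of about 122 mm, which is groove mid-height. That height comes from the pliers' pose in the gripper. The pliers lie flat in the wrist camera's depth.
- **Contact:** the force at the tool did not change when I lowered the ring, staying at roughly the pliers' weight, so there is no sign it touches the collar or axle.
- **Time:** about 25 of the 48 s were used.

**What disagreed:**
- **First press:** it fell short because the closed fingertips sit at about TCP height, not 25 mm ahead as stated. I went lower with a force guard, and touched the table with the fingers at grasp width to set the grasp height.
- **Grasp:** while closing, the fingers pressed the table with about 14 N.
- **Camera spread:** the fixed cameras differ from each other by up to 2 mm in y.

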